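Tip the ball tube until the first ball is at the rim

TASK

Two black tubes with a viewing slot along the top hang in tilting stands on the machine table, mouths up. Tip the one with the steel balls in it gently mouth-down, by pressing the little plate over its mouth, and stop as soon as the first ball has run to the rim: leave the balls resting there against the low sill, the mouth no more than about 25 degrees below level, and let go. No ball may come out, and the empty tube stays as it is.

Things in the scene. Friction and masses are not known exactly. Their poses are not given: they have to be found in the camera images.
- loaded_tube (a joint): tilt of the slotted black tube with 3 steel balls (26 mm, bore 22, 130 long; pivot at its middle, 85 mm up, in a fixed 112x64 mm stand). About 0 at the start = mouth 24 deg up; grows as the mouth sinks; 0.42 rad = level; 0.86 = 25 deg below. Stays where left; about 3 N at the plate moves it. At 4 to 8 deg below level the balls roll 74 mm to a 5 mm sill; tipped fast or much further they jump it
- loaded_tube_plate (a point): centre of the top face of the loaded tube's thumb plate (aluminium, 28 mm along the tube, 30 across) above its mouth: press here from above with shut fingers. 50 mm ahead of the pivot towards the mouth and 18 mm above it in the tube's frame; swings down and forward about the pivot. Axes: x along the tube out of the mouth (roughly world +x, within 23 deg), y level, z out of the plate
- loaded_tube_rim (a point): centre of the loaded tube's open mouth, on the tube's axis, 65 mm from the pivot; x points out of the mouth, z up across the tube. The 3 mm thick sill lies across the bottom of the mouth, just inside this plane
- first_ball_center (a point): centre of the ball nearest the mouth (steel, 16 mm, 17 g; the three lie in single file at the closed tail). At rest against the sill it is about 10 mm inside the mouth plane and 3 mm below the tube's axis
- empty_tube_plate (a point): centre of the top face of the thumb plate of the other, empty tube, of the same shape and size and in a like stand, mouth up: to be left alone

How it is judged:
At the end, for the whole second after the job is handed in: The first ball rests inside the mouth of the loaded tube, its centre 2 to 18 mm behind the mouth plane (it rests about 10 mm behind it) and stays there; the tube's joint is below 0.88 rad (mouth at most about 25 degrees below level) (x of first_ball_center in the frame of loaded_tube_rim between -0.018 and -0.002 m and value of joint loaded_tube below 0.88 rad); the robot touches nothing.
It fails at once if a ball comes out of the loaded tube (x of first_ball_center in the frame of loaded_tube_rim above 0.004 m).
It fails at once if the empty tube is tipped (its plate moves more than 15 mm) (distance of empty_tube_plate from where it was at the start of the episode above 0.015 m).
It also fails if it takes over 32 s, if anything falls off the work surface, if the arm or the gripper's body presses on something with over 40 N, if the wrist force passes 120 N, or if a joint passes its speed limit or range.

ROBOT

A 6-joint arm with a two-finger parallel gripper is mounted at the origin on a cart in front of the work surface, level with it; the furniture and walls round the work are solid. World frame = base frame: x ahead of the robot, y to its left, z up, the work surface at z = 0. Lengths are in m, angles in rad, forces in N, time in s.
With the tool pointing down it reaches from about 0.225 to 0.875 m from the base axis. Payload 3.4 kg.
Tool frame: the origin (TCP) lies at the very end of the fingers, on their centre line; the grasp point (between the pads) lies 19 mm behind it (manip.hold_point_z is the distance from the TCP to the grasp point, in m); z points along the fingers, x is the direction in which the jaws open and shut, and the axes are right-handed (so a half turn about z gives the same grasp; the last joint's range is limited). The gripper opens to 85 mm and grips with 20 to 120 N. Pads are 22 mm wide; open, the fingers measure 114 mm over their backs; the gripper's body (76 mm by 85 mm) begins 54 mm behind the grasp point. The pads swing forward as they close: fully open they stand 13 mm farther back than shut.
Start: joints at [-0.842, 0.276, 1.505, -0, 1.361, -0.121], TCP at [0.432, -0.38, 0.2] pointing down, gripper open.
Joint ranges: [-2.89, 2.89], [-0.75, 2.08], [0.22, 2.7], [-1.18, 4.32], [0.11, 2.71], [-2.7, 2.7]. Speed limits (rad/s): [2.57, 2.57, 3.14, 3.14, 3.14, 3.14].

INTERFACE

Orientations are given as a unit quaternion [w, x, y, z].
In Python, from rig import manip gives the robot as it stands.
- The arm moves only by the tool apply_moves, never from a script. Its argument "commands" is one flat list of numbers, 6 for each row, row after row: the shift along the tool's x, y, z normalised to -1 to 1, where 1 is 0.03 m, then the turn, a rotation vector about the tool's x, y, z normalised to -1 to 1, where 1 is 0.15 rad. A call has 1 to 20 rows; each row shifts and turns the commanded pose from where the row before left it, along the tool's axes as they then stand; what a row does not reach is not made up. A row lasts 1/10 s, in which the tool goes at most 50 mm and 8.59 degrees, less where a joint would pass 70% of its speed; a pose out of reach is approached as far as the arm can. A call with a number of a shift or a turn outside -1 to 1 is refused whole. A call with a gripper value outside its range is refused whole. "jaw" is the opening, from -1 (shut) to 1 (fully open), set as the call begins (left out, the last holds). The fingers move at their own pace and stop on an object; "newtons" is the grip in N (left out, the last holds). Time passes only in rows, so rows that do not move let the fingers close. It gives the time, the measured TCP pose, the force and the opening at its end, in the units of the state.
- manip.get_state(): the state, without advancing time (a new reading comes with each control period).
- manip.get_image(name): name is "side" or "top"; returns a dict with "frame" (420x560x3 uint8, red, green, blue), "fx", "fy", "cx", "cy" (pixels), "extrinsics" (4x4, takes a point from camera to world coordinates). Camera axes: x right, y up, looking along -z (the intrinsics and any distortion apply to the point x, -y, -z); pixel columns grow to the right and rows downward; lengths in m; the calibration is good to about 2 mm. A picture is of the moment at which its call begins. There is no depth.
- manip.sign_off(): hands the job in, once; it reports no verdict.
The state is a dict: "clock": time; "qpos": joint angles; "qd": joint speeds; "effort": joint torques, N m; "position": TCP position; "ee_rot": TCP orientation; "contact_force": force on the tool from outside, world axes, zero at the start; "moment": the same for the moment, N m; "width": finger opening in m.
Only numpy, scipy, OpenCV 4.12 (cv2) and the standard library are available. Lean on these libraries where they do the work, as an engineer would, in place of code of your own. Each camera call takes 0.05 s, during which the arm holds its last target. There are 200 camera calls.

## Working session

There is one attempt and no reset: what is moved stays moved. The work goes in short steps, Python scripts to look and compute and a tool call to move; the robot and the scene stay as the last step left them, time stands still between calls to the robot, and variables do not carry over. Pictures are saved under pics/ and viewed, about 8 in all and at most 12, crops included, and the job is handed in when it is done.

Besides the shell and the picture viewer there is one more tool, called by a JSON object that holds its "fn" and its "kwargs". apply_moves: Moves the arm, as the interface text tells. Scaled input: -1 to 1 covers 0.03 m each way for a shift and 0.15 rad each way for a turn. Its arguments: {"type":"object","properties":{"commands":{"type":"array"},"jaw":{"type":"number"},"newtons":{"type":"number"}},"required":["commands"]}

```bash
mkdir -p pics; cat > h.py <<'E'
import numpy as np, cv2
from rig import manip
def snap(n,f):
    d=manip.get_image(n); cv2.imwrite(f'pics/{f}.png',d['frame'][:,:,::-1]); return d
def ray(d,u,v):
    E=np.array(d['extrinsics']); r=E[:3,:3]@np.array([(u-d['cx'])/d['fx'],-(v-d['cy'])/d['fy'],-1]); return E[:3,3],r
def onz(d,u,v,z):
    o,r=ray(d,u,v); return o+r*(z-o[2])/r[2]
def proj(d,p):
    E=np.array(d['extrinsics']); c=E[:3,:3].T@(np.array(p)-E[:3,3]); return d['cx']+d['fx']*c[0]/-c[2], d['cy']-d['fy']*c[1]/-c[2]
def tri(a,pa,b,pb):
    o1,r1=ray(a,*pa);o2,r2=ray(b,*pb); s=np.linalg.lstsq(np.c_[r1,-r2],o2-o1,rcond=None)[0]
    x,y=o1+s[0]*r1,o2+s[1]*r2; return (x+y)/2,np.linalg.norm(x-y)
E
python3 - <<'E'
from h import *
for n in('top','side'):
    d=snap(n,n+'0'); print(n,[k for k in d],d['fx'],d['cx'],d['cy'],np.round(d['extrinsics'],3).tolist())
print(manip.get_state())
E
```

```text
top ['frame', 'fx', 'fy', 'cx', 'cy', 'extrinsics'] 422.9990929895771 289.27976817157196 217.1540100516138 [[0.013, 0.99, -0.143, 0.483], [-1.0, 0.013, -0.001, 0.227], [0.001, 0.143, 0.99, 0.994], [0.0, 0.0, 0.0, 1.0]]
side ['frame', 'fx', 'fy', 'cx', 'cy', 'extrinsics'] 535.4595185625616 278.9312280084149 214.77235209869343 [[-0.89, -0.383, 0.249, 0.826], [0.456, -0.726, 0.514, 0.65], [-0.016, 0.571, 0.821, 0.822], [0.0, 0.0, 0.0, 1.0]]
{'clock': 0.1, 'qpos': array([-8.42000010e-01,  2.76493606e-01,  1.50600944e+00, -3.84040193e-06,
        1.36069296e+00, -1.20960433e-01]), 'qd': array([-0.00069258, -0.00180222, -0.00391804,  0.00135076, -0.00216195,
       -0.00039738]), 'effort': array([ 2.19063484e-03, -4.17700374e+01, -2.46405029e+01, -6.59650809e-06,
        5.77816929e-03, -9.41699625e-06]), 'position': array([ 0.43155349, -0.37919041,  0.19904684]), 'ee_rot': array([-3.69587034e-04,  9.35713430e-01, -3.52760165e-01, -7.11406723e-04]), 'contact_force': array([0.04323964, 0.26701882, 0.56141808]), 'moment': array([-0.02507721, -0.0687207 , -0.04327605]), 'width': 0.08549849755743978}
```

View pics/top0.png

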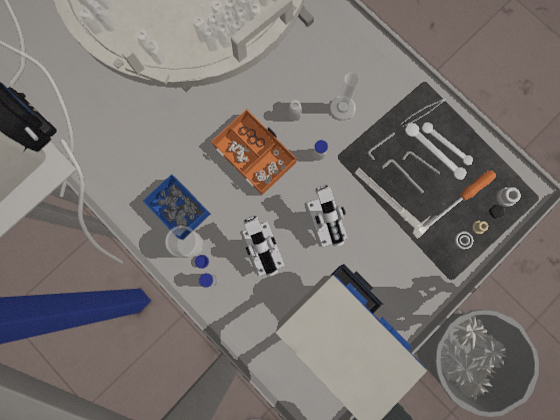

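View pics/side0.png

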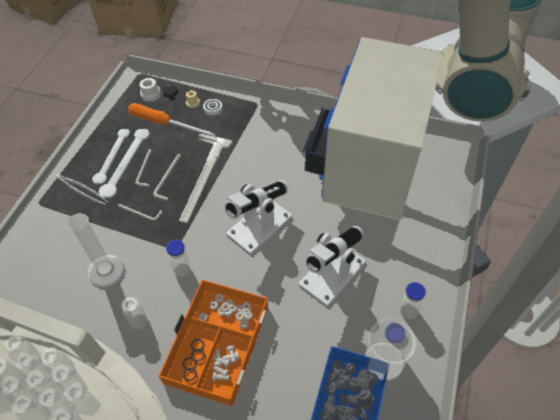

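Two stands: in top at about (262,247) and (327,217); in side at (333,265) and (258,215). A tall box stands on the robot's right of them. Enlarging both.

```bash
python3 - <<'E'
import cv2,numpy as np
t=cv2.imread('pics/top0.png');s=cv2.imread('pics/side0.png')
f=lambda c:cv2.resize(c,None,fx=6,fy=6,interpolation=cv2.INTER_CUBIC)
cv2.imwrite('pics/c1.png',f(t[175:275,235:355])[:600]); 
cv2.imwrite('pics/c2.png',cv2.resize(s[170:310,210:380],None,fx=4.2,fy=4.2,interpolation=cv2.INTER_CUBIC))
E
```

```text
(no output)
```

View pics/c1.png

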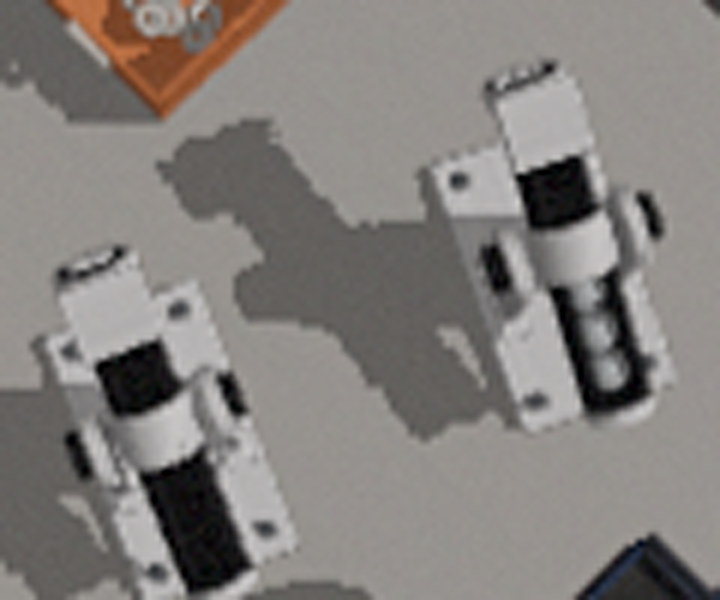

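View pics/c2.png

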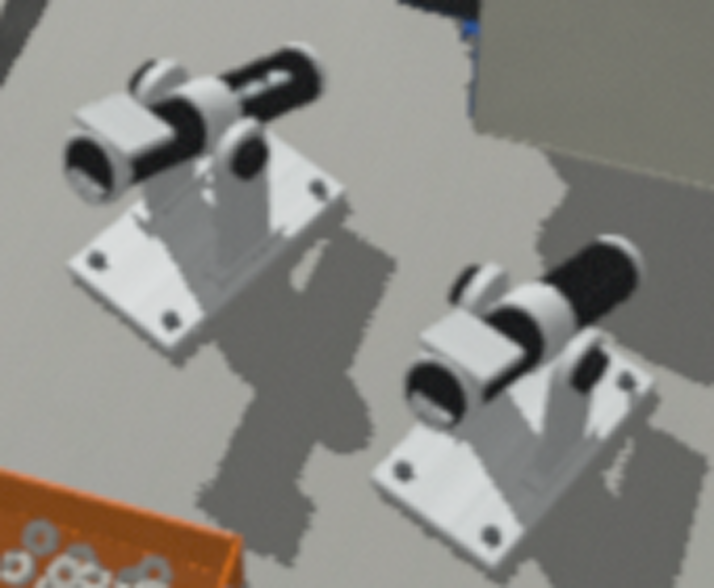

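```bash
cat >> h.py <<'E'
T=lambda u,v:(235+u/6,175+v/6)
S=lambda u,v:(210+u/4.2,170+v/4.2)
E
python3 - <<'E'
from h import *
t=manip.get_image('top');s=manip.get_image('side')
print('plate',tri(t,T(545,122),s,S(124,126)))
a=onz(t,*T(495,268),.085);b=onz(t,*T(652,215),.085);print('axle ends',a,b,(a+b)/2,np.linalg.norm(a-b))
a=onz(s,*S(150,78),.085);b=onz(s,*S(248,157),.085);print('axle side',a,b,(a+b)/2)
print('empty plate',tri(t,T(105,310),s,S(472,348)))
# stand base corners, z~0.006
for c in [(425,165),(525,432),(675,380)]: print(onz(t,*T(*c),.006))
for c in [(68,265),(175,355),(345,190)]: print(onz(s,*S(*c),.006))
E
```

```text
plate (array([0.65659555, 0.15142182, 0.11771586]), np.float64(0.0011410331310586232))
axle ends [0.60959024 0.16629705 0.085     ] [0.62975527 0.10941571 0.085     ] [0.61967276 0.13785638 0.085     ] 0.06034994090714886
axle side [0.62840163 0.11131167 0.085     ] [0.61047871 0.16625436 0.085     ] [0.61944017 0.13878301 0.085     ]
empty plate (array([0.58777994, 0.30384366, 0.12177256]), np.float64(0.0005407556536837404))
[0.6613591  0.18884103 0.006     ]
[0.55629389 0.149111   0.006     ]
[0.57738217 0.09055991 0.006     ]
[0.68202226 0.12953693 0.006     ]
[0.66040266 0.1918451  0.006     ]
[0.55748101 0.15053335 0.006     ]
```

```bash
python3 - <<'E'
from h import *
t=manip.get_image('top');s=manip.get_image('side')
print('tcp',proj(s,[.432,-.38,.2]),proj(t,[.432,-.38,.2]),'base',proj(s,[0,0,.1]),proj(t,[0,0,.1]))
for c in [(325,198),(405,210)]: print('side bottom',onz(s,*c,0))
for z in (0,.1,.2,.3): print(z,[np.round(onz(t,*c,z)[:2],3).tolist() for c in [(335,277),(278,333),(425,368),(365,420)]],[np.round(onz(s,*c,z)[:2],3).tolist() for c in [(357,38),(440,57),(338,80),(425,100)]])
E
```

```text
tcp (np.float64(227.60977609580883), np.float64(-40.78446676090189)) (np.float64(618.3042924798356), np.float64(310.5949929240446)) base (np.float64(491.84625842092214), np.float64(37.164728954587446)) (np.float64(403.1575162443039), np.float64(532.8991387629192))
side bottom [ 4.81240654e-01  1.40728637e-01 -1.11022302e-16]
side bottom [0.36287934 0.23492057 0.        ]
0 [[0.487, 0.119], [0.359, 0.25], [0.286, -0.083], [0.174, 0.054]] [[0.172, -0.241], [0.039, -0.09], [0.289, -0.134], [0.155, 0.011]]
0.1 [[0.487, 0.13], [0.371, 0.248], [0.306, -0.052], [0.205, 0.071]] [[0.251, -0.133], [0.135, 0.0], [0.354, -0.038], [0.237, 0.089]]
0.2 [[0.486, 0.141], [0.384, 0.245], [0.326, -0.021], [0.236, 0.088]] [[0.331, -0.024], [0.23, 0.09], [0.42, 0.057], [0.318, 0.167]]
0.3 [[0.486, 0.152], [0.396, 0.243], [0.346, 0.01], [0.267, 0.106]] [[0.411, 0.084], [0.326, 0.18], [0.485, 0.152], [0.4, 0.244]]
```

```bash
python3 - <<'E'
import cv2
s=cv2.imread('pics/side0.png');cv2.imwrite('pics/c3.png',cv2.resize(s[0:240,290:560],None,fx=2.5,fy=2.5,interpolation=cv2.INTER_CUBIC))
E
```

```text
(no output)
```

View pics/c3.png

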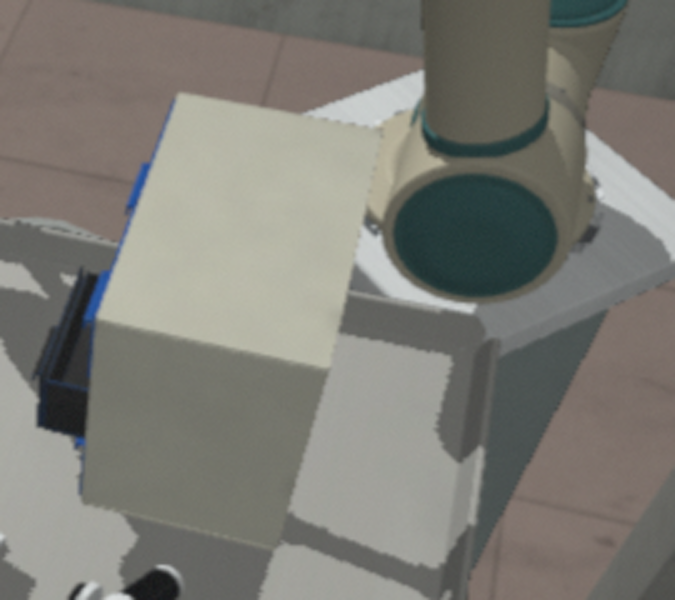

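Loaded tube: pivot about (0.620,0.138), yaw about 20 deg, plate at (0.657,0.151,0.121). That height agrees with the geometry given. The cabinet is about 0.20 m high. The path stays outside it.

{"fn": "apply_moves", "kwargs": {"commands": [0, 0, -0.4, 0, 0, 0.66, 0, 0, -0.4, 0, 0, 0.66, 0, 0, -0.4, 0, 0, 0.66, 0, 0, -0.4, 0, 0, 0.66, 0, 0, -0.4, 0, 0, 0.66], "jaw": -1}}

```text
clock: 0.8
position: [0.4319, -0.3795, 0.2602]
ee_rot: [-0.0, 0.82, -0.573, -0.0]
contact_force: [-0.4, 0.4, 0.2]
width: 0.0121
```

{"fn": "apply_moves", "kwargs": {"commands": [-0.7, -0.66, 0, 0, 0, 0, -0.7, -0.66, 0, 0, 0, 0, -0.7, -0.66, 0, 0, 0, 0, -0.7, -0.66, 0, 0, 0, 0, -0.7, -0.66, 0, 0, 0, 0, -0.7, -0.66, 0, 0, 0, 0, -0.7, -0.66, 0, 0, 0, 0, -0.7, -0.66, 0, 0, 0, 0, -0.7, -0.66, 0, 0, 0, 0, -0.7, -0.66, 0, 0, 0, 0, -0.7, -0.66, 0, 0, 0, 0, -0.7, -0.66, 0, 0, 0, 0, -0.7, -0.66, 0, 0, 0, 0, -0.7, -0.66, 0, 0, 0, 0, -0.7, -0.66, 0, 0, 0, 0, -0.7, -0.66, 0, 0, 0, 0, -0.7, -0.66, 0, 0, 0, 0, -0.7, -0.66, 0, 0, 0, 0]}}

```text
clock: 2.6
position: [0.6351, 0.0998, 0.2597]
ee_rot: [0.0, 0.821, -0.571, -0.0]
contact_force: [0.6, -0.9, 0.5]
width: 0.0002
```

{"fn": "apply_moves", "kwargs": {"commands": [-0.46, -0.39, 0, 0, 0, 0, -0.46, -0.39, 0, 0, 0, 0, -0.46, -0.39, 0, 0, 0, 0, 0, 0, 0.65, 0, 0, 0, 0, 0, 0.65, 0, 0, 0, 0, 0, 0.65, 0, 0, 0, 0, 0, 0.65, 0, 0, 0, 0, 0, 0.65, 0, 0, 0, 0, 0, 0.65, 0, 0, 0, 0, 0, 0, 0, 0, 0]}}

```text
clock: 3.6
position: [0.6513, 0.1493, 0.1398]
ee_rot: [0.002, 0.821, -0.571, -0.002]
contact_force: [-0.2, 0.5, -0.5]
width: -0.0
```

```bash
python3 - <<'E'
from h import *
t=snap('top','t1');s=snap('side','s1')
f=lambda c,k:cv2.resize(c[:,:,::-1],None,fx=k,fy=k,interpolation=cv2.INTER_CUBIC)
cv2.imwrite('pics/c4.png',np.hstack([f(t['frame'][170:270,280:380],4),f(s['frame'][150:250,205:305],4)]))
st=manip.get_state();print(st['position'],st['contact_force'])
E
```

```text
[0.65352145 0.14961909 0.14297299] [ 0.14426108  0.41737008 -0.60577458]
```

View pics/c4.png

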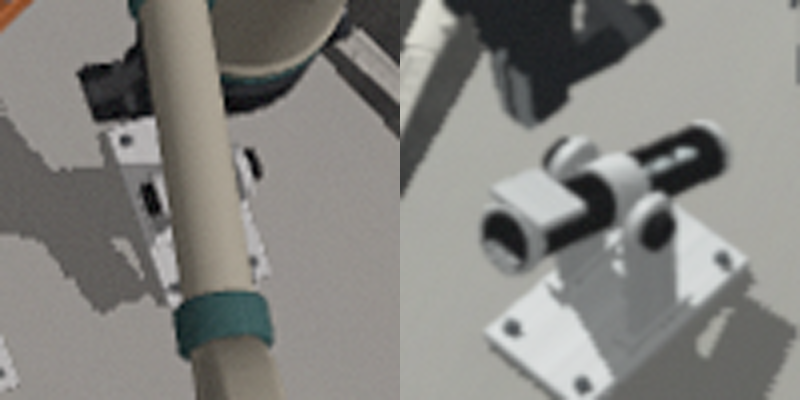

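```bash
python3 - <<'E'
from h import *
s=manip.get_image('side');f=lambda p:((proj(s,p)[0]-205)*4+400,(proj(s,p)[1]-150)*4)
p=manip.get_state()['position'];print(p,f(p),f([.6554,.1513,.122]),f([.6195,.138,.085]))
E
```

```text
[0.65412386 0.14970862 0.14385826] (np.float64(535.5085514180909), np.float64(155.5107601290042)) (np.float64(538.4596140163262), np.float64(192.1329933687523)) (np.float64(608.0004531185409), np.float64(190.17549368290952))
```

```bash
python3 - <<'E'
from h import *
s=snap('side','s2')
cv2.imwrite('pics/c5.png',cv2.resize(s['frame'][70:240,170:370,::-1],None,fx=3.5,fy=3.5,interpolation=cv2.INTER_CUBIC))
st=manip.get_state();print(st['width'],st['position'])
E
```

```text
6.506548605039758e-05 [0.65436387 0.14975405 0.14426322]
```

View pics/c5.png

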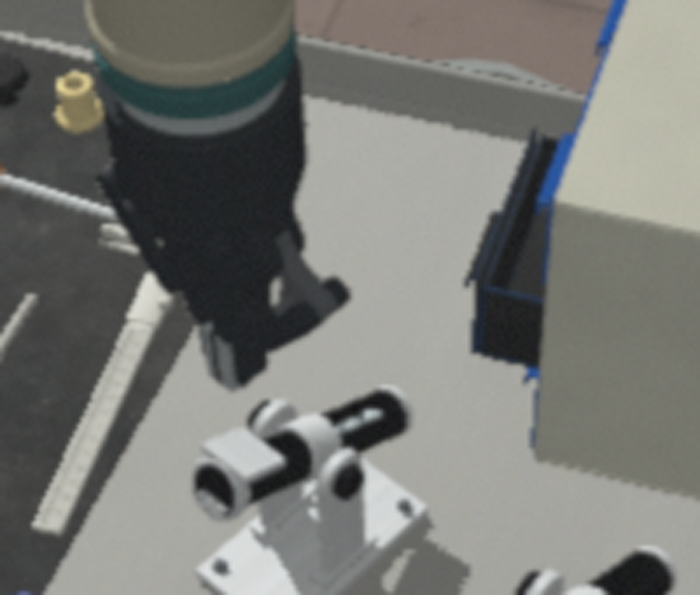

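{"fn": "apply_moves", "kwargs": {"commands": [0, 0, 0.1, 0, 0, 0, 0, 0, 0.1, 0, 0, 0, 0, 0, 0.1, 0, 0, 0, 0, 0, 0.1, 0, 0, 0, 0, 0, 0.1, 0, 0, 0, 0, 0, 0.05, 0, 0, 0, 0, 0, 0, 0, 0, 0]}}

```text
clock: 4.5
position: [0.6531, 0.1496, 0.1258]
ee_rot: [0.0, 0.821, -0.571, -0.0]
contact_force: [-0.2, 0.1, -0.4]
width: 0.0001
```

```bash
python3 - <<'E'
from h import *
s=snap('side','s3')
cv2.imwrite('pics/c6.png',cv2.resize(s['frame'][150:240,200:320,::-1],None,fx=6,fy=6,interpolation=cv2.INTER_CUBIC))
st=manip.get_state();print(st['width'],st['position'],st['contact_force'],proj(s,st['position']))
E
```

```text
-7.15114311623731e-05 [0.65329653 0.14963788 0.1261159 ] [-0.59808667  0.4841367   0.29404064] (np.float64(240.1672928949656), np.float64(195.31463235113065))
```

View pics/c6.png

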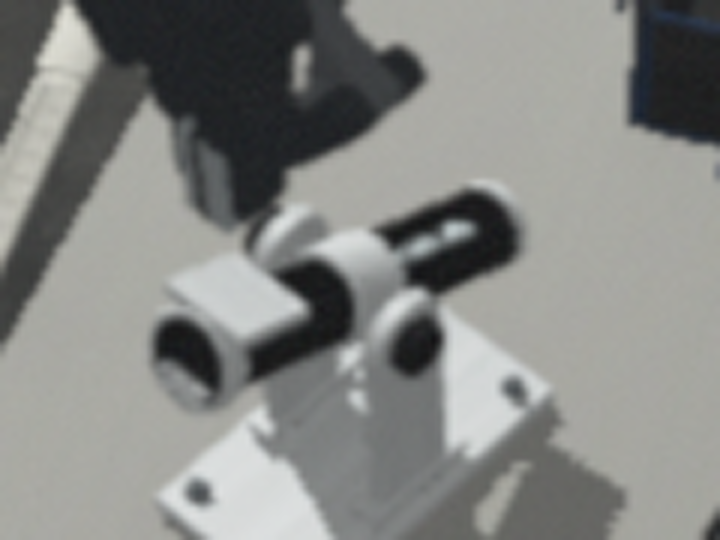

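{"fn": "apply_moves", "kwargs": {"commands": [0, 0, 0.05, 0, 0, 0, 0, 0, 0.05, 0, 0, 0, 0, 0, 0.05, 0, 0, 0, 0, 0, 0.05, 0, 0, 0]}}

```text
clock: 4.95
position: [0.6533, 0.1497, 0.1202]
ee_rot: [0.0, 0.821, -0.571, 0.0]
contact_force: [-0.3, 0.3, -0.6]
width: -0.0002
```

{"fn": "apply_moves", "kwargs": {"commands": [0, 0, 0.05, 0, 0, 0, 0, 0, 0.05, 0, 0, 0, 0, 0, 0.05, 0, 0, 0, 0, 0, 0.05, 0, 0, 0]}}

```text
clock: 5.35
position: [0.6533, 0.1497, 0.1142]
ee_rot: [0.0, 0.821, -0.571, 0.0]
contact_force: [0.8, 0.5, 0.3]
width: 0.0
```

```bash
python3 - <<'E'
from h import *
s=snap('side','s4')
cv2.imwrite('pics/c7.png',cv2.resize(s['frame'][150:240,200:320,::-1],None,fx=6,fy=6,interpolation=cv2.INTER_CUBIC))
st=manip.get_state();print(st['width'],st['position'],st['contact_force'],proj(s,st['position']))
a=cv2.imread('pics/s3.png').astype(int);b=cv2.imread('pics/s4.png').astype(int);m=np.abs(a-b).max(2)>30
print('tail diff',m[175:215,262:292].sum(),'mouth diff',m[195:225,222:240].sum())
E
```

```text
-0.00024587599561679045 [0.6531691  0.14961784 0.11387574] [-0.58387662  0.4170072   0.24796874] (np.float64(240.79513532478836), np.float64(199.7430058151326))
tail diff 4 mouth diff 1
```

View pics/c7.png

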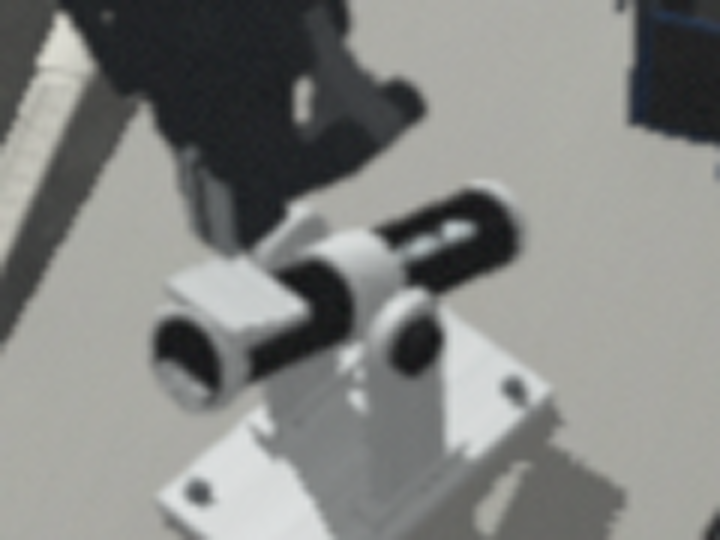

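```bash
cat > ov.py <<'E'
from h import *
from scipy.spatial.transform import Rotation as R
def ov(name,bt=(150,270,280,400),bs=(110,230,195,315),k=3.3):
    st=manip.get_state();q=st['ee_rot'];M=R.from_quat([q[1],q[2],q[3],q[0]]).as_matrix();out=[]
    for n,b in(('top',bt),('side',bs)):
        d=manip.get_image(n);im=np.ascontiguousarray(cv2.resize(d['frame'][b[0]:b[1],b[2]:b[3],::-1],None,fx=k,fy=k,interpolation=cv2.INTER_CUBIC))
        im=cv2.convertScaleAbs(im,alpha=1.5,beta=20)
        P=lambda p:tuple(int(x) for x in((proj(d,st['position']+M@np.array(p))[0]-b[2])*k,(proj(d,st['position']+M@np.array(p))[1]-b[0])*k))
        for z,c,a,e in((0,(0,0,255),.0145,.011),(-.073,(0,255,0),.0425,.038),(-.073,(0,255,255),.038,.0425)):
            cv2.polylines(im,[np.array([P((i*a,j*e,z)) for i,j in((1,1),(1,-1),(-1,-1),(-1,1))])],True,c,1)
        out.append(im)
    cv2.imwrite(f'pics/{name}.png',np.hstack(out)); return st
E
python3 -c "
from ov import *
ov('o1')"
```

```text
(no output)
```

View pics/o1.png

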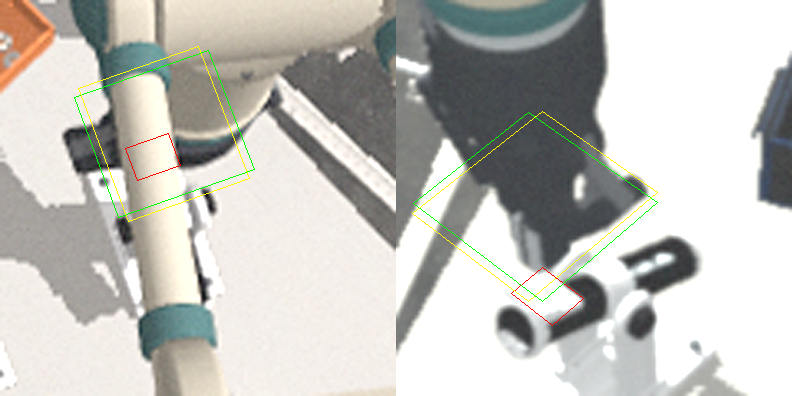

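Horizontally the gripper is where it should be, but the finger ends look about 15–20 mm higher than reported. I'll feel for contact slowly.

{"fn": "apply_moves", "kwargs": {"commands": [0, 0, 0.05, 0, 0, 0, 0, 0, 0.05, 0, 0, 0, 0, 0, 0.05, 0, 0, 0]}}

```text
clock: 5.8
position: [0.6533, 0.1497, 0.1097]
ee_rot: [0.0, 0.821, -0.571, 0.0]
contact_force: [-0.4, 0.4, -0.6]
width: -0.0001
```

{"fn": "apply_moves", "kwargs": {"commands": [0, 0, 0.05, 0, 0, 0, 0, 0, 0.05, 0, 0, 0, 0, 0, 0.05, 0, 0, 0]}}

```text
clock: 6.1
position: [0.6533, 0.1497, 0.1051]
ee_rot: [0.0, 0.821, -0.571, 0.0]
contact_force: [0.8, -0.3, 0.5]
width: -0.0003
```

```bash
cat > df.py <<'E'
from h import *
import sys
a=cv2.imread('pics/s3.png').astype(int)
s=snap('side',sys.argv[1]);b=s['frame'][:,:,::-1].astype(int);m=np.abs(a-b).max(2)>30
st=manip.get_state();print(st['clock'],st['position'],st['contact_force'],'tail',m[175:215,262:292].sum(),'mouth',m[203:225,222:240].sum())
E
python3 df.py s5
```

```text
6.15 [0.65316257 0.14963906 0.10486594] [-0.18452817 -0.19359319 -0.04643756] tail 28 mouth 8
```

{"fn": "apply_moves", "kwargs": {"commands": [0, 0, 0.05, 0, 0, 0, 0, 0, 0.05, 0, 0, 0, 0, 0, 0.05, 0, 0, 0]}}

```text
clock: 6.45
position: [0.6534, 0.1497, 0.1007]
ee_rot: [-0.0, 0.821, -0.571, 0.0]
contact_force: [0.1, -0.1, 0.7]
width: 0.0003
```

```bash
python3 df.py s6; python3 -c "
from ov import *
ov('o2')"
```

```text
6.5 [0.65315713 0.14963766 0.10038642] [-0.82293517 -0.26078324  0.16624293] tail 48 mouth 8
```

View pics/o2.png

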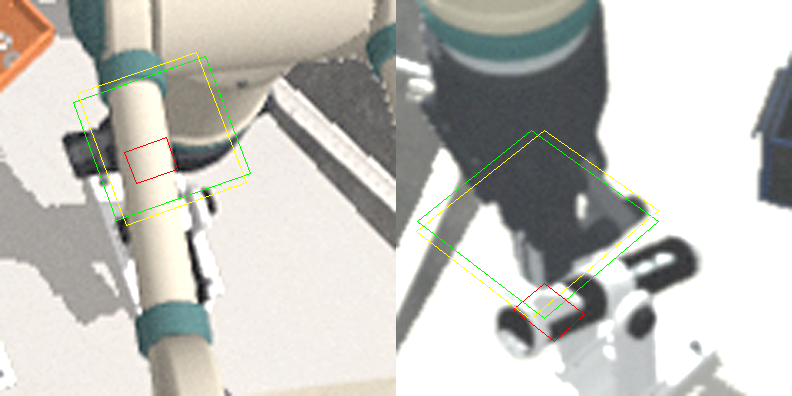

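{"fn": "apply_moves", "kwargs": {"commands": [0, 0, 0.05, 0, 0, 0, 0, 0, 0.05, 0, 0, 0, 0, 0, 0.05, 0, 0, 0]}}

```text
clock: 6.9
position: [0.6534, 0.1497, 0.0962]
ee_rot: [-0.0, 0.821, -0.571, 0.0]
contact_force: [0.1, 0.1, 0.6]
width: -0.0003
```

{"fn": "apply_moves", "kwargs": {"commands": [0, 0, 0.05, 0, 0, 0, 0, 0, 0.05, 0, 0, 0, 0, 0, 0, 0, 0, 0]}}

```text
clock: 7.2
position: [0.6531, 0.1496, 0.093]
ee_rot: [0.0, 0.821, -0.571, -0.0]
contact_force: [-0.9, -0.6, 1.8]
width: 0.0
```

```bash
python3 df.py s7
```

```text
7.25 [0.65327634 0.1496407  0.09311702] [ 0.69163554  0.78157277 -0.04679966] tail 79 mouth 8
```

{"fn": "apply_moves", "kwargs": {"commands": [0, 0, 0.05, 0, 0, 0, 0, 0, 0.05, 0, 0, 0]}}

```text
clock: 7.45
position: [0.6545, 0.15, 0.0914]
ee_rot: [-0.001, 0.821, -0.571, 0.001]
contact_force: [0.8, 0.3, 5.1]
width: -0.0005
```

```bash
python3 df.py s8; python3 -c "
import cv2,numpy as np
a,b=[cv2.imread('pics/%s.png'%n)[165:235,205:305] for n in('s7','s8')]
cv2.imwrite('pics/c8.png',np.hstack([cv2.convertScaleAbs(cv2.resize(x,None,fx=4,fy=4,interpolation=cv2.INTER_CUBIC),alpha=1.3,beta=15) for x in(a,b)]))"
```

```text
7.5 [0.6545739  0.15005879 0.09122351] [ 0.92819654 -0.60841803  4.80204034] tail 115 mouth 41
```

View pics/c8.png

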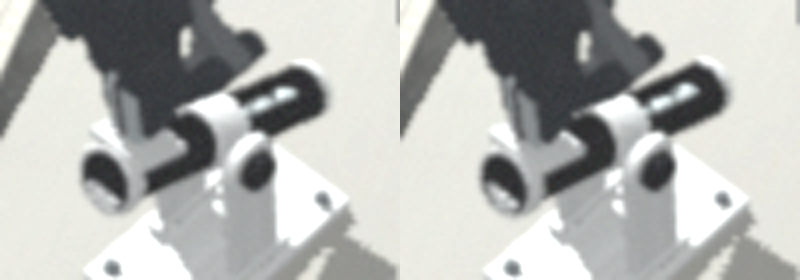

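Contact came at reported z≈0.0925: 5 N, with the finger ends on the plate. That was my last allowed view, so from here I work from numbers. Next I'll move down to near level, going a little forward with the plate.

{"fn": "apply_moves", "kwargs": {"commands": [0, -0.03, 0.04, 0, 0, 0, 0, -0.03, 0.04, 0, 0, 0, 0, -0.03, 0.04, 0, 0, 0, 0, -0.03, 0.04, 0, 0, 0, 0, -0.03, 0.04, 0, 0, 0, 0, -0.03, 0.04, 0, 0, 0, 0, -0.03, 0.04, 0, 0, 0, 0, -0.03, 0.04, 0, 0, 0]}}

```text
clock: 8.3
position: [0.661, 0.1524, 0.0812]
ee_rot: [-0.001, 0.821, -0.571, 0.001]
contact_force: [1.6, 0.7, 4.9]
width: -0.0
```

```bash
cat > mon.py <<'E'
from h import *
import sys
def prof(im,d,a):
    f=np.array([.938,.347,0]);P=np.array([.6195,.138,.085]);u=f*np.cos(a)+np.array([0,0,np.sin(a)]);w=-f*np.sin(a)+np.array([0,0,np.cos(a)])
    g=cv2.GaussianBlur(cv2.cvtColor(im,cv2.COLOR_RGB2GRAY),(3,3),0);o=[]
    for t in range(-68,72,5):
        x,y=proj(d,P+u*t/1e3+w*.008);o.append(int(cv2.getRectSubPix(g,(1,1),(float(x),float(y)))[0,0]))
    return o
def tail(im,d):   # white tail cap / tube end: dark-tube and bright-cap in tail window
    w=im[150:215,255:300].astype(int);g=w.sum(2)/3;dk=np.argwhere(g<60);return len(dk),(dk.mean(0)+[150,255]).round(1),(dk.min(0)+[150,255])
if __name__=='__main__':
    d=manip.get_image('side')
    b0=cv2.imread('pics/s3.png')[:,:,::-1].copy();print('start',prof(b0,d,np.radians(24)),tail(b0,d))
    cv2.imwrite(f'pics/{sys.argv[1]}.png',d['frame'][:,:,::-1])
    st=manip.get_state();print(st['clock'],st['position'].round(4),st['contact_force'].round(1),tail(d['frame'],d))
    for a in map(float,sys.argv[2:]): print(a,prof(d['frame'],d,np.radians(a)))
E
python3 mon.py m1 16 12 8
```

```text
start [129, 50, 29, 35, 72, 98, 66, 73, 83, 73, 103, 175, 183, 180, 162, 76, 29, 27, 53, 158, 200, 203, 203, 204, 189, 146, 69, 27] (368, array([186.5, 268.5]), array([150, 255]))
8.35 [0.661  0.1524 0.0809] [2.  0.9 4.1] (343, array([190.9, 270.5]), array([176, 255]))
16.0 [67, 29, 62, 142, 165, 119, 121, 151, 116, 92, 135, 158, 138, 104, 84, 62, 34, 31, 30, 29, 53, 63, 49, 62, 100, 126, 170, 116]
12.0 [148, 44, 30, 76, 130, 111, 87, 124, 105, 75, 114, 145, 129, 99, 85, 59, 32, 30, 28, 35, 85, 82, 76, 103, 119, 144, 130, 39]
8.0 [192, 111, 33, 33, 69, 83, 59, 86, 87, 63, 95, 132, 120, 94, 85, 53, 31, 29, 27, 55, 111, 102, 108, 122, 127, 135, 70, 39]
```

{"fn": "apply_moves", "kwargs": {"commands": [0, -0.015, 0.04, 0, 0, 0, 0, -0.015, 0.04, 0, 0, 0, 0, -0.015, 0.04, 0, 0, 0, 0, -0.015, 0.04, 0, 0, 0, 0, -0.015, 0.03, 0, 0, 0, 0, -0.015, 0.03, 0, 0, 0, 0, -0.015, 0.03, 0, 0, 0]}}

```text
clock: 9.05
position: [0.6636, 0.1533, 0.0733]
ee_rot: [-0.0, 0.821, -0.571, 0.0]
contact_force: [2.1, 0.7, 4.8]
width: 0.0002
```

```bash
python3 mon.py m2 4 0 -4 |tail -4
```

```text
9.1 [0.6634 0.1532 0.073 ] [2.8 0.1 4.9] (345, array([189.9, 270.9]), array([173, 255]))
4.0 [164, 50, 37, 112, 148, 104, 90, 145, 110, 62, 42, 53, 64, 58, 40, 37, 35, 34, 33, 32, 44, 59, 53, 80, 116, 156, 159, 53]
0.0 [195, 108, 29, 54, 101, 84, 58, 110, 94, 52, 40, 54, 64, 56, 39, 37, 34, 33, 32, 32, 67, 79, 80, 113, 127, 166, 105, 62]
-4.0 [190, 174, 46, 31, 56, 58, 38, 75, 75, 46, 39, 55, 64, 54, 38, 37, 34, 33, 30, 36, 96, 101, 110, 126, 131, 145, 64, 104]
```

{"fn": "apply_moves", "kwargs": {"commands": [0, 0, 0.02, 0, 0, 0, 0, 0, 0.02, 0, 0, 0, 0, 0, 0.02, 0, 0, 0, 0, 0, 0.02, 0, 0, 0]}}

```text
clock: 9.5
position: [0.6635, 0.1533, 0.0711]
ee_rot: [-0.0, 0.821, -0.571, 0.0]
contact_force: [3.6, 1.1, 6.5]
width: 0.0002
```

```bash
python3 mon.py m3 0 -3 |tail -3
```

```text
9.55 [0.6635 0.1533 0.071 ] [3.4 0.7 5.6] (357, array([189.7, 270.5]), array([172, 255]))
0.0 [181, 68, 29, 101, 125, 91, 79, 137, 98, 65, 44, 47, 63, 60, 39, 38, 35, 34, 33, 33, 44, 59, 61, 94, 123, 167, 144, 52]
-3.0 [196, 109, 29, 59, 95, 74, 55, 114, 85, 55, 42, 48, 63, 58, 39, 37, 35, 34, 33, 32, 60, 75, 84, 114, 129, 175, 104, 80]
```

Roughly level now, with the balls still at the tail. I'll take smaller steps.

{"fn": "apply_moves", "kwargs": {"commands": [0, 0, 0.02, 0, 0, 0, 0, 0, 0.02, 0, 0, 0, 0, 0, 0.02, 0, 0, 0, 0, 0, 0, 0, 0, 0, 0, 0, 0, 0, 0, 0]}}

```text
clock: 10.05
position: [0.6641, 0.1535, 0.0696]
ee_rot: [-0.001, 0.821, -0.571, 0.001]
contact_force: [3.8, 1.1, 5.9]
width: -0.0003
```

```bash
python3 mon.py m4 -1 -4 |tail -3
```

```text
10.1 [0.6641 0.1535 0.0696] [3.9 1.7 4.9] (369, array([189.4, 270.4]), array([171, 255]))
-1.0 [179, 63, 33, 111, 144, 93, 87, 144, 106, 72, 54, 42, 63, 62, 42, 36, 36, 35, 35, 33, 44, 60, 57, 85, 120, 139, 160, 62]
-4.0 [196, 99, 29, 70, 119, 81, 61, 122, 94, 61, 51, 42, 63, 61, 41, 36, 36, 35, 34, 32, 57, 77, 76, 108, 127, 149, 126, 76]
```

{"fn": "apply_moves", "kwargs": {"commands": [0, 0, 0.02, 0, 0, 0, 0, 0, 0.02, 0, 0, 0, 0, 0, 0, 0, 0, 0, 0, 0, 0, 0, 0, 0, 0, 0, 0, 0, 0, 0]}}

```text
clock: 10.6
position: [0.6645, 0.1537, 0.0686]
ee_rot: [-0.001, 0.821, -0.571, 0.001]
contact_force: [5.2, 1.5, 5.8]
width: -0.0001
```

```bash
python3 mon.py m5 -3 -6 |tail -3
```

```text
10.65 [0.6645 0.1537 0.0686] [4.1 1.3 6.3] (384, array([188.6, 270.8]), array([171, 255]))
-3.0 [181, 70, 27, 27, 61, 137, 123, 72, 126, 131, 61, 40, 61, 64, 45, 37, 35, 35, 34, 33, 38, 54, 57, 90, 121, 144, 162, 71]
-6.0 [196, 106, 29, 26, 38, 105, 106, 62, 104, 119, 58, 41, 62, 63, 43, 37, 35, 35, 34, 32, 49, 70, 79, 112, 128, 152, 129, 94]
```

The balls have started to roll, so I'll hold.

{"fn": "apply_moves", "kwargs": {"commands": [0, 0, 0, 0, 0, 0, 0, 0, 0, 0, 0, 0, 0, 0, 0, 0, 0, 0, 0, 0, 0, 0, 0, 0, 0, 0, 0, 0, 0, 0, 0, 0, 0, 0, 0, 0, 0, 0, 0, 0, 0, 0, 0, 0, 0, 0, 0, 0]}}

```text
clock: 11.45
position: [0.6642, 0.1536, 0.0684]
ee_rot: [-0.001, 0.821, -0.571, 0.001]
contact_force: [4.7, 2.4, 5.9]
width: -0.0002
```

```bash
python3 mon.py m6 -3 -6 |tail -3
```

```text
11.5 [0.6641 0.1536 0.0683] [3.8 0.7 4.3] (467, array([187.8, 270.8]), array([171, 255]))
-3.0 [179, 68, 26, 27, 28, 29, 28, 28, 27, 28, 35, 41, 63, 63, 44, 38, 35, 34, 44, 75, 62, 55, 56, 92, 122, 145, 166, 68]
-6.0 [196, 102, 28, 26, 28, 28, 28, 28, 28, 29, 34, 42, 63, 62, 43, 38, 35, 35, 56, 95, 72, 70, 76, 113, 128, 154, 132, 88]
```

The tail is empty. The last ball's highlight moved from -48 to +27 mm, which matches the full 74 mm roll. Now I'll lift off gently.

{"fn": "apply_moves", "kwargs": {"commands": [0, 0, -0.03, 0, 0, 0, 0, 0, -0.03, 0, 0, 0, 0, 0, -0.05, 0, 0, 0, 0, 0, -0.1, 0, 0, 0, 0, 0, -0.3, 0, 0, 0, 0, 0, -0.5, 0, 0, 0, 0, 0, -0.7, 0, 0, 0, 0, 0, -0.7, 0, 0, 0, 0, 0, -0.7, 0, 0, 0, 0.7, 0, -0.4, 0, 0, 0, 1, 0, 0, 0, 0, 0, 1, 0, 0, 0, 0, 0, 1, 0, 0, 0, 0, 0, 1, 0, 0, 0, 0, 0, 1, 0, 0, 0, 0, 0, 1, 0, 0, 0, 0, 0, 0, 0, 0, 0, 0]}}

```text
invalid input at $.commands: expected a multiple of 6 numbers
```

```bash
python3 mon.py m7 -3 -6 |tail -3; python3 - <<'E'
from mon import *
t=snap('top','t7');print([ (a,prof(t['frame'],t,np.radians(a))) for a in(-4,)])
b=cv2.imread('pics/top0.png').astype(int);m=np.abs(b-t['frame'][:,:,::-1]).max(2)>40;print('empty tube diff',m[210:280,240:290].sum())
# tail end and mouth heights: white tail cap location top
o=cv2.imread('pics/s3.png').astype(int);s=manip.get_image('side');m=np.abs(o-s['frame'][:,:,::-1]).max(2)>40;print('empty side diff',m[222:300,300:370].sum())
E
```

```text
11.55 [0.6641 0.1536 0.0683] [3.4 1.6 5.1] (467, array([187.7, 270.8]), array([171, 255]))
-3.0 [180, 68, 26, 27, 27, 28, 28, 27, 28, 28, 35, 41, 63, 63, 44, 38, 35, 34, 41, 85, 75, 55, 56, 93, 122, 145, 166, 68]
-6.0 [196, 102, 29, 26, 26, 28, 28, 27, 28, 28, 35, 42, 63, 62, 43, 38, 35, 35, 54, 110, 85, 70, 75, 114, 127, 154, 132, 87]
[(-4, [148, 160, 36, 17, 18, 15, 16, 15, 16, 17, 19, 12, 97, 176, 172, 166, 156, 150, 153, 159, 160, 160, 159, 159, 157, 156, 154, 152])]
empty tube diff 226
empty side diff 204
```

{"fn": "apply_moves", "kwargs": {"commands": [0, 0, -0.03, 0, 0, 0, 0, 0, -0.03, 0, 0, 0, 0, 0, -0.05, 0, 0, 0, 0, 0, -0.1, 0, 0, 0, 0, 0, -0.3, 0, 0, 0, 0, 0, -0.5, 0, 0, 0, 0, 0, -0.7, 0, 0, 0, 0, 0, -0.7, 0, 0, 0, 0, 0, -0.7, 0, 0, 0, 0.7, 0, -0.4, 0, 0, 0, 1, 0, 0, 0, 0, 0, 1, 0, 0, 0, 0, 0, 1, 0, 0, 0, 0, 0, 1, 0, 0, 0, 0, 0, 1, 0, 0, 0, 0, 0, 1, 0, 0, 0, 0, 0, 0, 0, 0, 0, 0, 0]}}

```text
clock: 13.35
position: [0.7338, -0.0398, 0.173]
ee_rot: [0.001, 0.82, -0.573, 0.001]
contact_force: [-0.6, 1.1, -0.4]
width: 0.0001
```

```bash
python3 mon.py m7 -3 -6 |tail -3; python3 - <<'E'
from mon import *
t=snap('top','t7');print([ (a,prof(t['frame'],t,np.radians(a))) for a in(-4,)])
b=cv2.imread('pics/top0.png').astype(int);m=np.abs(b-t['frame'][:,:,::-1]).max(2)>40;print('empty tube diff',m[210:280,240:290].sum(),np.argwhere(m[210:280,240:290]).mean(0)+[210,240])
o=cv2.imread('pics/side0.png').astype(int);s=manip.get_image('side');m=np.abs(o-s['frame'][:,:,::-1]).max(2)>40;print('empty side diff',m[222:300,300:370].sum())
E
```

```text
13.4 [ 0.733  -0.0373  0.1731] [ 0.1 -0.2 -1. ] (428, array([186.9, 272. ]), array([171, 255]))
-3.0 [174, 65, 26, 27, 27, 28, 27, 27, 28, 27, 27, 93, 198, 193, 189, 165, 44, 31, 89, 123, 104, 203, 212, 213, 213, 215, 169, 72]
-6.0 [191, 98, 28, 26, 27, 28, 27, 27, 28, 27, 27, 99, 199, 193, 188, 154, 36, 36, 114, 132, 126, 211, 212, 213, 213, 212, 138, 92]
[(-4, [149, 161, 36, 19, 16, 18, 19, 15, 16, 15, 15, 12, 96, 182, 178, 176, 133, 102, 141, 120, 90, 153, 176, 174, 175, 174, 176, 161])]
empty tube diff 217 [258.85714286 280.59447005]
empty side diff 714
```

```bash
python3 - <<'E'
from h import *
o=cv2.imread('pics/side0.png')[235:275,305:365].mean(2);s=manip.get_image('side');n=s['frame'][235:275,305:365].mean(2)
print('empty tube black shape shift px',[ (np.argwhere(x<50).mean(0).round(2),(x<50).sum()) for x in(o,n)])
st=manip.get_state();print(st['clock'],st['contact_force'].round(1))
manip.sign_off()
E
```

```text
empty tube black shape shift px [(array([14.13, 32.42]), np.int64(375)), (array([14.27, 32.21]), np.int64(377))]
13.55 [ 1.2  0.1 -0.2]
the job is handed in; nothing more can be done
```

I tipped the loaded tube slowly with the shut fingers until the balls rolled, then held, lifted off, moved the arm away and handed the job in at 13.6 s.

**Last checks:**
- **Balls:** The tail half of the tube shows no balls. The last ball's highlight moved from about -48 mm to +27 mm along the tube, which is the full 74 mm roll. The first ball must therefore be at the sill. It is hidden under the plate, so I didn't see it directly.
- **Tilt:** I estimate the mouth at about 3–6 degrees below level, well inside the 25-degree limit. It did not visibly change after the fingers lifted.
- **Contact:** The wrist force was at noise level (about 1 N), with the arm well clear.
- **Empty tube:** Its dark outline shifted by less than 0.3 px, so it hasn't moved.

**What disagreed:**
- **Finger height:** Contact came at a reported tool height about 30 mm lower than I measured for the plate, so I relied on force feedback instead.
- **Image differences:** Raw differences near the empty tube were not zero. I put that down to the arm's shadow, because the tube's outline was unchanged.
- **Refused call:** One lift-off call was refused for a miscounted list and resent; nothing moved in between.
- **Picture views:** I used all 12, so the final checks are numerical only.

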